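Drive a push nut home on a roller axle with a setting punch

ROBOT

A 6-joint arm with a two-finger parallel gripper is mounted at the origin on the work surface. World frame = base frame: x ahead of the robot, y to its left, z up, the work surface at z = 0. Lengths are in m, angles in degrees, forces in N, time in s.
With the tool pointing down it reaches from about 0.375 to 0.9 m from the base axis. Payload 3.1 kg.
Tool frame: the origin (TCP) lies midway between the tips of the shut fingers; the grasp point (between the pads) lies bot.pinch_z behind it (bot.pinch_z is the distance from the TCP to the grasp point, in m); z points along the fingers, y is the direction in which the jaws open and shut (so a half turn about z gives the same grasp; the last joint's range is limited). The gripper opens to 87 mm and grips with 3 to 60 N. Pads are 19 mm wide; open, the fingers measure 117 mm over their backs; the gripper's body (75 mm by 190 mm) begins 51 mm behind the grasp point.
Start: joints at [-74.399, 30.224, 82.088, -0, 67.689, -10.227], TCP at [0.272, -0.563, 0.223] pointing down, gripper open.
Joint ranges: [-176.69, 176.69], [-43.24, 126.21], [12.49, 139.97], [-82, 262], [0, 151.66], [-163.58, 163.58]. Speed limits (degrees/s): [159.86, 159.86, 180, 180, 180, 180].

INTERFACE

Orientations are given as a 3x3 rotation matrix whose columns are the frame's x, y, z axes.
In Python, from rig import bot gives the robot as it stands.
- The arm moves only by the tool apply_moves, never from a script. Its argument "motion" is text: rows parted by semicolons, each of 7 numbers parted by spaces: the shift along the tool's x, y, z in m, then the turn, a rotation vector about the tool's x, y, z in degrees, then the finger opening in m, from 0 to 0.087. A call has exactly 8 rows; each row is the pose to reach, as a shift and turn from the pose commanded when the call began, along the tool's axes at that moment; what a row does not reach only later rows make up. A row lasts 1/8 s, in which the tool goes at most 62.5 mm and 10.7 degrees, less where a joint would pass 70% of its speed; a pose out of reach is approached as far as the arm can. A call with a gripper value outside its range is refused whole. The fingers move at their own pace and stop on an object; the grip force is fixed at half the most. Time passes only in rows, so rows that repeat a pose let the fingers close, or fill a call up. It gives the time, the measured TCP pose, the force and the opening at its end, in the units of the state.
- bot.read_state(): the state, without advancing time (a new reading comes with each control period).
- bot.capture(name): name is "scene" or "top" or "wrist"; returns the picture (480x640x3 uint8, red, green, blue); there is no depth.
- bot.get_calibration(name): a dict with "fx", "fy", "cx", "cy" (pixels), "D" ([k1, k2, p1, p2, k3] as OpenCV has them; the pictures are not rectified), "rvec" (rotation vector, rad) and "tvec" (3), from world to camera coordinates, as OpenCV has them. Camera axes: x right, y down, z forward; pixel columns grow to the right and rows downward; lengths in m; the calibration is good to about 2 mm. A picture is of the moment at which its call begins: read the wrist's pose just before it. get_calibration takes no time and is no camera call; for the wrist camera it gives the pose at the moment of the call.
- bot.hand_in(): hands the job in, once; it reports no verdict.
Trained networks look in the newest picture that a camera, given by its name, has taken for a name from the list of things; names that differ only in an ending like _2 or _b are one class to them, and where a whole thing is asked for, a point or a joint stands for the part that bears it (a point fixed in the world has none). Each returns a list of dicts, best first, with "p" (0 to 1); they miss things now and then, are a little off and sometimes report something else, mostly with a low value. They report only what shows in the picture. A call takes as long as a camera call. They do not tell look-alikes from the thing itself.
- bot.find_in(name, camera): "point" ([x, y, z] in m, in world coordinates, good to about 4 mm: the middle of the surface that is visible of it).
The state is a dict: "time_s": time; "joint_positions": joint angles; "qvel": joint speeds; "tau": joint torques, N m; "position": TCP position; "tcp_rot": TCP orientation; "force": force on the tool from outside, world axes, zero at the start; "moment": the same for the moment, N m; "opening": opening from 0.0 (shut) to 1.0 (fully open).
Only numpy, scipy, OpenCV 4.12 (cv2) and the standard library are available. Lean on these libraries where they do the work, as an engineer would, in place of code of your own. Each camera call takes 0.05 s, during which the arm holds its last target.

TASK

The loose roller on the drawer carriage has a toothed push nut started on its axle. Take the bored setting punch from the bench, put it over the end of the axle and press the nut straight down with it, not with the fingers, until it is tight against the roller's steel bush: about 20 N of push does it, and never go over 25 N or the bush is damaged. Then stand the punch upright on the bench, off the mat, and leave the other things where they are.

Things in the scene. Friction and masses are not known exactly. Their poses are not given: they have to be found in the camera images.
- axle_end (a point): centre of the top end of the axle to work on: a plain upright steel pin 12 mm thick, 46 mm tall above its shoulder, the top 5 mm bevelled down to 8.6 mm. z points up along the axle, x along the carriage to its other axle, 130 mm away, whose roller and push nut are already as they should be when done
- axle_seat (a point): foot of the same axle: centre of the top of its shoulder, on which the roller's bush rests; 46 mm below axle_end, same axes
- carriage: drawer carriage: aluminium channel, 226 x 78 x 30 mm, back upwards on four soft rubber feet on a black mat 4 mm thick, 270 x 130 mm; its top lies 48 mm above the bench, the axle's shoulder 4 mm higher. It sinks straight down about 1 mm for every 7 N of push and comes back up when let go. Origin at the channel's underside, below the axle; x along the channel to the other axle, z up
- wheel: the roller, loose on the axle: white plastic tyre 50 mm across and 16 mm high on a steel bush 28 mm across that stands 2 mm proud on both faces (20 mm high over all); its underside rests on the shoulder. Origin at the centre of its underside, z up
- wheel_top (a point): centre of the roller's bush at its upper face, 20 mm above axle_seat; the push nut must end tight on it
- nut: toothed push nut (starlock washer) of dark spring steel round the axle: 26 mm across, 4 mm thick, level, started on the axle but still 7 to 11 mm above the bush. It slides down only, when pushed harder than the drag of its teeth (about 9 N), and stays where it is left. Once on the bush, a push of 20 N in all makes it tight, so that it keeps clamping the bush when let go; over 25 N is too much. Origin at the centre of its underside, z up
- punch: setting punch, steel, 92 mm tall, 220 g, stands upright on its open nose: nose 26 mm across with a 15 mm bore, 36 mm deep from below, that goes over the axle; at 36 to 44 mm height a collar 36 mm across; above it a round grip 26 mm across up to the top, solid. The fingers can bear on the collar. Origin at the centre of the nose's end face, z up
- mould: stainless-steel embedding mould, 58 x 30 x 10 mm; origin at the centre of its underside. A bystander, to be left alone
- cassette: white slotted plastic tissue cassette, 47 x 28 x 6 mm; origin at the centre of its underside. A bystander, to be left alone
- jar: white plastic jar with a grey cap, 56 mm across, 72 mm tall; origin at the centre of its underside. A bystander, to be left alone
- screwdriver: screwdriver with a black handle, 190 mm long, lying flat. A bystander, to be left alone
- forceps: steel forceps, 115 mm long, lying flat. A bystander, to be left alone
- spare_nut: spare push nut, 26 mm across, 4 mm thick, lying flat (not needed for the job); origin at the centre of its underside. A bystander, to be left alone
- dish: open steel dish, 100 x 75 x 22 mm; origin at the centre of its underside. A bystander, to be left alone
Not all that is in view belongs to the job. Of the things shaped like the wheel, the white one is meant.

How it is judged (in metres and radians):
On the way, in this order (a step that is already met when the one before it is completed fails the run):
1. the punch is upright over the end of the axle (z of axle_end in the frame of punch above 0.006 m and horizontal distance between punch and axle_end below 0.004 m and angle between punch's own z axis and vertical below 0.12 rad), for 0.1 s.
2. the nut is home and, pressed by the punch, bears firmly (more than 6 N) on the roller's bush (all of step 1 and z of nut in the frame of axle_seat between 0.018 and 0.0215 m and z of wheel in the frame of axle_seat between -0.002 and 0.002 m and horizontal distance between wheel and axle_seat below 0.003 m and contact force between nut and wheel above 6 N and contact force between punch and nut above 5 N), for 0.1 s.
At the end, for the whole second after the job is handed in: The nut lies on the roller's bush (no gap over 1.5 mm) and still clamps it with more than 4 N after the punch is off, with the roller on the axle's shoulder; the punch stands upright (within 0.1 rad) on the bench itself, not on the mat, at rest (z of nut in the frame of axle_seat between 0.018 and 0.0215 m and z of wheel in the frame of axle_seat between -0.002 and 0.002 m and horizontal distance between wheel and axle_seat below 0.003 m and contact force between nut and wheel above 4 N and height (world z) of punch between -0.002 and 0.0025 m and angle between punch's own z axis and vertical below 0.1 rad and linear speed of each of punch, wheel below 0.02 m/s); the robot touches nothing.
It fails at once if the nut is pressed on the bush with more than 18 N (a push of about 27 N, less the 9 N drag of the nut's teeth) (contact force between nut and wheel above 18 N).
It fails at once if the fingers push the nut (more than 3 N) (contact force between the fingers and nut above 3 N).
It fails at once if a bystander is shifted by more than 30 mm (distance of any of mould, cassette, jar, screwdriver, forceps, spare_nut, dish from where it was at the start of the episode above 0.03 m).
It also fails if it takes over 42 s, if anything falls off the work surface, if the arm or the gripper's body presses on something with over 40 N, if the wrist force passes 120 N, or if a joint passes its speed limit or range.

## Working session

There is one attempt and no reset: what is moved stays moved. The work goes in short steps, Python scripts to look and compute and a tool call to move; the robot and the scene stay as the last step left them, time stands still between calls to the robot, and variables do not carry over. Pictures are saved under pics/ and viewed, and the job is handed in when it is done.

Besides the shell and the picture viewer there is one more tool, called after "Emit:" as name(argument=value, ...), one argument or row to a line, values as JSON. apply_moves: Moves the arm, as the interface text tells. Its arguments: {"type":"object","properties":{"motion":{"type":"string"}},"required":["motion"]}

```bash
ls; mkdir -p pics; cat > h.py <<'E'
import numpy as np, cv2
from rig import bot
def snap(cam,fn,crop=None,scale=1):
    im=bot.capture(cam)
    cv2.imwrite('pics/raw_'+fn,im[:,:,::-1])
    if crop: x0,y0,x1,y1=crop; im=im[y0:y1,x0:x1]
    if scale!=1: im=cv2.resize(im,None,fx=scale,fy=scale,interpolation=cv2.INTER_CUBIC)
    cv2.imwrite('pics/'+fn,im[:,:,::-1])
def cal(cam):
    c=bot.get_calibration(cam)
    K=np.array([[c['fx'],0,c['cx']],[0,c['fy'],c['cy']],[0,0,1]])
    return K,np.array(c['D'],float),np.array(c['rvec'],float),np.array(c['tvec'],float)
def proj(cam,P,c=None):
    K,D,r,t=c or cal(cam)
    return cv2.projectPoints(np.array(P,float).reshape(-1,1,3),r,t,K,D)[0].reshape(-1,2)
def ray(cam,uv,c=None):
    K,D,r,t=c or cal(cam)
    n=cv2.undistortPoints(np.array(uv,float).reshape(-1,1,2),K,D).reshape(-1,2)
    R=cv2.Rodrigues(r)[0]; o=-R.T@t
    return o,(R.T@np.c_[n,np.ones(len(n))].T).T
def atz(cam,uv,z,c=None):
    o,d=ray(cam,uv,c); return o+d*((z-o[2])/d[:,2])[:,None]
E
python3 - <<'E'
from h import *
s=bot.read_state(); print(s['time_s'],s['position'],s['tcp_rot'],s['force'],s['opening'],bot.pinch_z)
snap('scene','s0.png'); 
for n in ['punch','axle_end','wheel','nut','carriage']:
    print(n,'scene',[(np.round(d['point'],3),round(d['p'],2)) for d in bot.find_in(n,'scene')])
snap('top','t0.png')
for n in ['punch','axle_end','wheel','nut','carriage','jar','dish']:
    print(n,'top',[(np.round(d['point'],3),round(d['p'],2)) for d in bot.find_in(n,'top')])
print(bot.read_state()['time_s'])
E
```

```text
pics
0.0 [ 0.27212948 -0.56185785  0.22159146] [[ 9.00102567e-01  4.35677681e-01 -5.71955438e-04]
 [ 4.35677902e-01 -9.00100369e-01  2.02260271e-03]
 [ 3.66385557e-04 -2.06973824e-03 -9.99997791e-01]] [ 0.61081693  0.01407369 -0.18712756] 0.9963924646048713 0.0187
punch scene [(array([0.549, 0.034, 0.07 ]), 0.17)]
axle_end scene [(array([0.474, 0.063, 0.051]), 0.63)]
wheel scene [(array([0.69 , 0.066, 0.019]), 0.72), (array([0.545, 0.038, 0.071]), 0.62), (array([0.492, 0.23 , 0.019]), 0.49), (array([0.475, 0.064, 0.047]), 0.47)]
nut scene [(array([0.543, 0.045, 0.082]), 0.61)]
carriage scene [(array([0.473, 0.059, 0.049]), 0.69)]
punch top [(array([0.466, 0.073, 0.048]), 0.55), (array([ 0.559, -0.307,  0.082]), 0.51)]
axle_end top [(array([0.469, 0.077, 0.052]), 0.84)]
wheel top [(array([0.68 , 0.069, 0.02 ]), 0.75), (array([0.538, 0.046, 0.072]), 0.74), (array([0.486, 0.236, 0.014]), 0.65)]
nut top [(array([0.543, 0.05 , 0.082]), 0.65), (array([0.539, 0.048, 0.071]), 0.47), (array([0.465, 0.079, 0.052]), 0.16)]
carriage top [(array([0.464, 0.075, 0.048]), 0.69)]
jar top [(array([ 0.467, -0.14 ,  0.072]), 0.73), (array([ 0.7  , -0.236,  0.008]), 0.21)]
dish top [(array([0.466, 0.423, 0.002]), 0.86), (array([0.465, 0.075, 0.047]), 0.71), (array([0.542, 0.044, 0.073]), 0.24)]
0.7
```

View pics/s0.png

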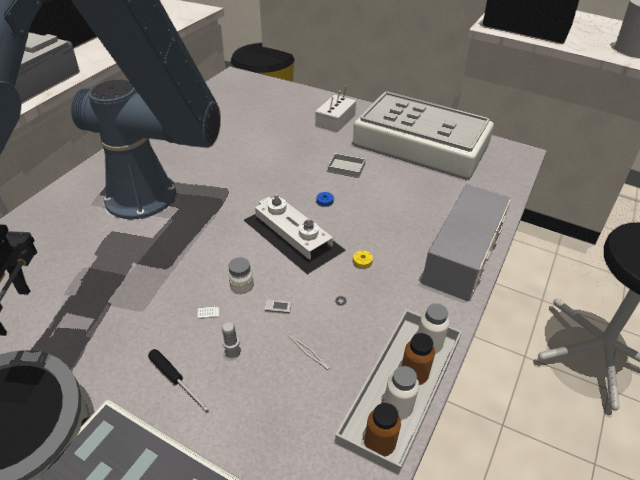

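View pics/t0.png

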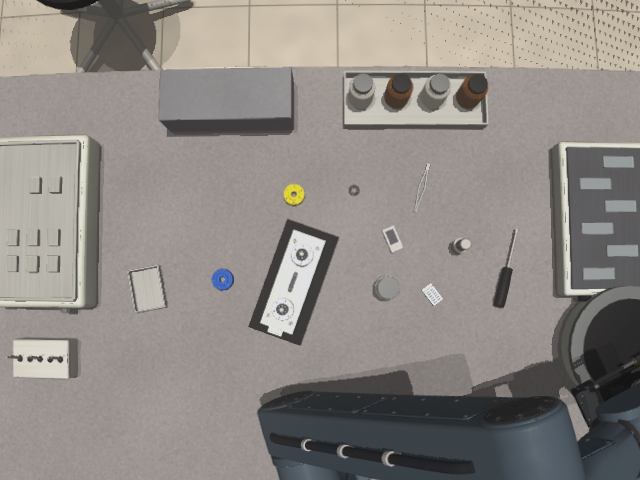

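The scene view shows the punch at (231,338), the jar at (240,275), and the carriage with two white rollers at (309,230) and (277,205). A yellow roller lies at (363,259) and a blue one at (325,199). In the top view the punch is at (461,245) and the rollers at (302,256) and (283,309). I'll zoom in to see which nut still stands high.

```bash
python3 - <<'E'
import cv2,numpy as np
s=cv2.imread('pics/raw_s0.png');t=cv2.imread('pics/raw_t0.png')
a=cv2.resize(s[180:280,235:355],None,fx=5,fy=5,interpolation=cv2.INTER_CUBIC)
cv2.imwrite('pics/s0c.png',a)
b=cv2.resize(t[215:350,240:345],None,fx=4,fy=4,interpolation=cv2.INTER_CUBIC)
c=cv2.resize(t[205:300,430:500],None,fx=4,fy=4,interpolation=cv2.INTER_CUBIC)
o=np.zeros((540,720,3),np.uint8);o[:540,:420]=b;o[:380,430:710]=c
cv2.imwrite('pics/t0c.png',o)
E
```

```text
(no output)
```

View pics/s0c.png

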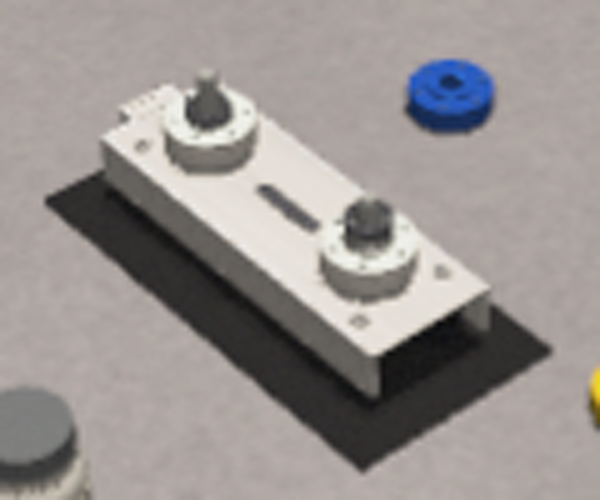

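View pics/t0c.png

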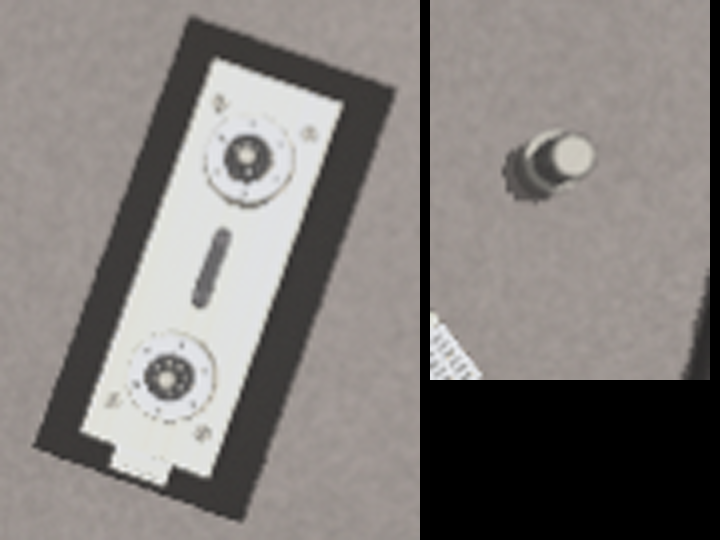

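The loose nut is on the far axle, at top px (302,253), where it stands high and the axle barely shows above it. The near axle at (282,309) sticks well out of its nut, so that one is finished. The punch is the stepped cylinder at (466,244); the jar and bottles are ruled out.

```bash
python3 - <<'E'
from h import *
print('axle',atz('top',[[302,253]],0.098),'other',atz('top',[[282,309.5]],.098))
print('punch',atz('top',[[465.7,243.7]],0.092))
# scene: axle top crop (368,203)/5+ (235,180); other (207,75)
print('axle sc',atz('scene',[[235+369/5,180+203/5]],0.098),atz('scene',[[235+207/5,180+75/5]],0.098))
print('punch sc',atz('scene',[[229,326]],0.092))
R=np.array(bot.read_state()['tcp_rot']);p=bot.read_state()['position']
d=np.array([0.555,-0.305,0.24])-p
print(R.T@d, bot.read_state()['joint_positions'])
K,D,r,t=cal('wrist');Rc=cv2.Rodrigues(r)[0];print('wristcam in tool',R.T@(-Rc.T@t-p),'\n',R.T@Rc.T)
E
```

```text
axle [[0.54196519 0.04853308 0.098     ]] other [[0.41868454 0.09304359 0.098     ]]
punch [[ 0.55970182 -0.31427982  0.092     ]]
axle sc [[0.54456339 0.04331222 0.098     ]] [[0.42065306 0.09104089 0.098     ]]
punch sc [[ 0.56174299 -0.31322921  0.092     ]]
[ 0.36663533 -0.10862284 -0.01740874] [-7.43985508e+01  3.02185346e+01  8.20889863e+01  3.49197747e-04
  6.76907294e+01 -1.02279878e+01]
wristcam in tool [ 0.06570693 -0.00036763 -0.16297916] 
 [[-6.34718159e-05 -9.69647665e-01 -2.44506445e-01]
 [ 9.99999970e-01 -1.19275043e-04  2.13421585e-04]
 [-2.36107258e-04 -2.44506425e-01  9.69647644e-01]]
```

Emit:
apply_moves(
  motion="0.053 -0.014 0 0 0 0 0.087;0.106 -0.028 0 0 0 0 0.087;0.159 -0.042 0 0 0 0 0.087;0.212 -0.056 0 0 0 0 0.087;0.265 -0.07 0 0 0 0 0.087;0.318 -0.084 0 0 0 0 0.087;0.368 -0.0975 0 0 0 0 0.087;0.368 -0.0975 0 0 0 0 0.087",
)

```text
time_s: 1.7
position: [0.5637, -0.3114, 0.2225]
tcp_rot: [[0.898, 0.441, 0.001], [0.441, -0.898, 0.0], [0.001, 0.0, -1.0]]
force: [-1.2, -0.5, 0.1]
opening: 0.999
```

```bash
python3 - <<'E'
from h import *
s=bot.read_state();print(s['time_s'],s['position'],s['tcp_rot'],s['force'])
snap('wrist','w1.png')
print([(np.round(d['point'],4),round(d['p'],2)) for d in bot.find_in('punch','wrist')])
print('proj',proj('wrist',[[.5607,-.3137,.092],[.5607,-.3137,0.0]]))
E
```

```text
1.7 [ 0.56365503 -0.31136372  0.22252846] [[ 8.97699199e-01  4.40607627e-01  1.03289002e-03]
 [ 4.40607513e-01 -8.97699782e-01  3.48074777e-04]
 [ 1.08058955e-03  1.42632656e-04 -9.99999406e-01]] [-1.2440094  -0.45857165  0.08486799]
[(array([ 0.5637, -0.3164,  0.0904]), 0.58)]
proj [[323.00404341 222.15026846]
 [323.03154266 202.41618786]]
```

View pics/w1.png

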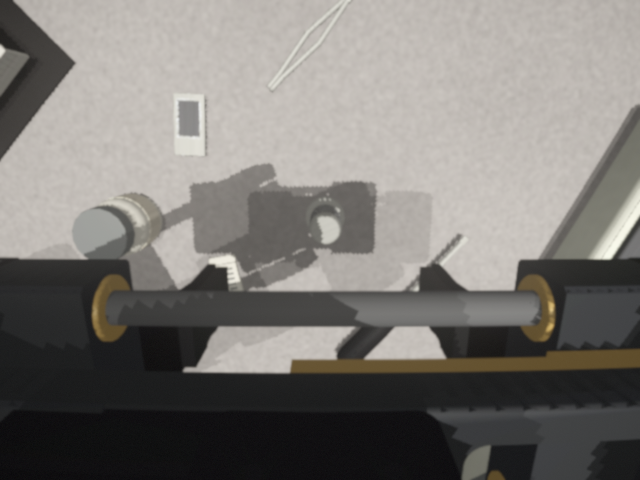

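The wrist view shows the punch's top at about (326,230), between the jaws. It is the only stepped steel cylinder nearby; the jar is at (100,230). I'll measure it in a crop.

```bash
python3 - <<'E'
from h import *
im=cv2.imread('pics/raw_w1.png')
c=cal('wrist')
for p in ([.5607,-.3137],[.5625,-.317]):
  print(p,proj('wrist',[[*p,.092]],c))
print(atz('wrist',[[326,230]],.092,c))
o=cv2.resize(im[185:265,280:370],None,fx=7,fy=7,interpolation=cv2.INTER_CUBIC)
cv2.imwrite('pics/w1c.png',o)
E
```

```text
[0.5607, -0.3137] [[323.00404341 222.15026846]]
[0.5625, -0.317] [[327.75604426 221.93204068]]
[[ 0.55599251 -0.31863271  0.092     ]]
```

View pics/w1c.png

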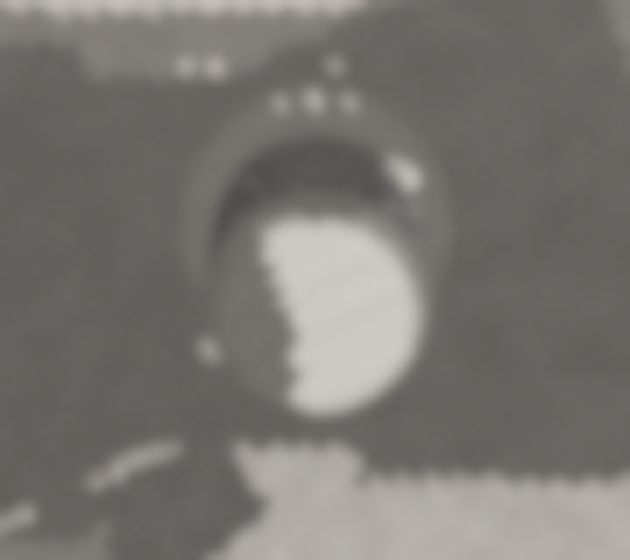

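```bash
python3 - <<'E'
from h import *
s=bot.read_state();print(s['time_s'],s['position'],s['tcp_rot'][0],s['force'])
c=cal('wrist');snap('wrist','w2.png',(280,185,370,265),7)
print(atz('wrist',[[325.7,229.7]],.092,c))
s=bot.read_state();print(s['time_s'],s['position'],s['qvel'])
E
```

```text
1.8 [ 0.56113934 -0.31401516  0.22242166] [ 8.99380802e-01  4.37165526e-01 -6.89946230e-04] [-0.17841745 -0.51277622  0.5109414 ]
[[ 0.55610893 -0.31831074  0.092     ]]
1.85 [ 0.56056759 -0.31475377  0.22240887] [-1.4321577  -0.14193055  0.23681001  0.22028968 -0.09906669  0.07747853]
```

View pics/w2.png

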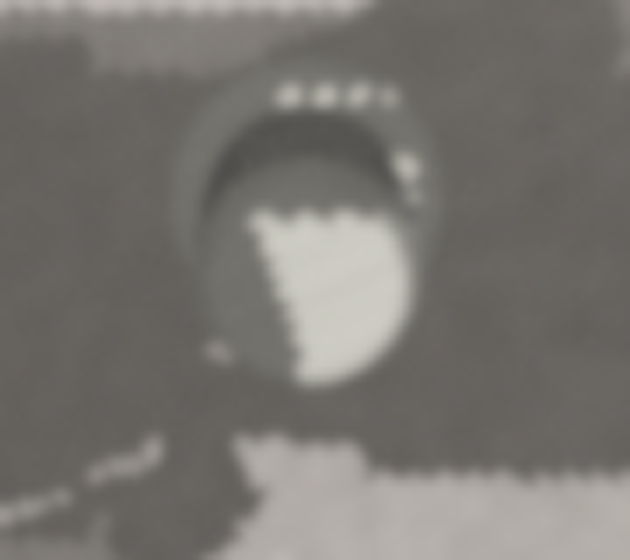

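Emit:
apply_moves(
  motion="-0.001 0 0.04 0 0 0 0.087;-0.001 0 0.08 0 0 0 0.087;-0.001 0 0.12 0 0 0 0.087;-0.001 0 0.15 0 0 0 0.087;-0.001 0 0.17 0 0 0 0.087;-0.001 0 0.1765 0 0 0 0.087;-0.001 0 0.1765 0 0 0 0.087;-0.001 0 0.1765 0 0 0 0.087",
)

```text
time_s: 2.85
position: [0.561, -0.3156, 0.0474]
tcp_rot: [[0.9, 0.436, 0.002], [0.436, -0.9, -0.002], [0.001, 0.002, -1.0]]
force: [0.6, 0.3, 0.5]
opening: 1.003
```

```bash
python3 - <<'E'
from h import *
snap('wrist','w3.png')
s=bot.read_state();print(s['time_s'],s['position'],s['tcp_rot'],s['force'])
E
```

```text
2.9 [ 0.56097842 -0.31548817  0.04742761] [[ 0.90005341  0.43577482  0.00204197]
 [ 0.43577821 -0.9000525  -0.00169013]
 [ 0.00110136  0.00241105 -0.99999649]] [ 0.10259836 -0.8497074  -0.12512148]
```

View pics/w3.png

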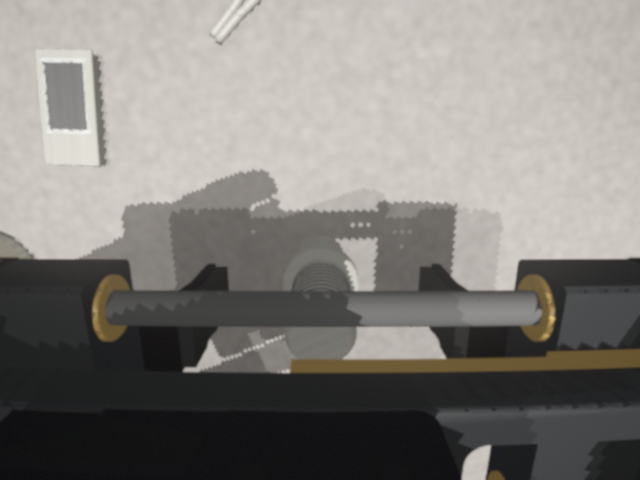

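The punch sits between the fingers at (320,300), with about 3 mm of gap above the collar. I'll go down 2 mm and close.

Emit:
apply_moves(
  motion="0 0 0.001 0 0 0 0.087;0 0 0.002 0 0 0 0.087;0 0 0.002 0 0 0 0.087;0 0 0.002 0 0 0 0.02;0 0 0.002 0 0 0 0.01;0 0 0.002 0 0 0 0.01;0 0 0.002 0 0 0 0.01;0 0 0.002 0 0 0 0.01",
)

```text
time_s: 3.9
position: [0.5602, -0.3149, 0.0441]
tcp_rot: [[0.9, 0.436, -0.0], [0.436, -0.9, -0.0], [-0.0, -0.0, -1.0]]
force: [0.2, 0.1, -0.3]
opening: 0.52
```

```bash
python3 - <<'E'
from h import *
s=bot.read_state();print(s['time_s'],s['position'],s['force'],s['moment'],s['opening'])
E
```

```text
3.9 [ 0.5601776  -0.31488374  0.04405471] [ 0.20587214  0.12983719 -0.25501508] [ 0.00156444 -0.0100326  -0.02684502] 0.5201250752246698
```

Emit:
apply_moves(
  motion="0 0 0 0 0 0 0.01;0 0 0 0 0 0 0.01;0 0 0 0 0 0 0.01;0 0 0 0 0 0 0.01;0 0 0 0 0 0 0.01;0 0 0 0 0 0 0.01;0 0 0 0 0 0 0.01;0 0 0 0 0 0 0.01",
)

```text
time_s: 4.9
position: [0.5604, -0.3149, 0.0446]
tcp_rot: [[0.9, 0.436, 0.0], [0.436, -0.9, -0.0], [0.0, 0.0, -1.0]]
force: [0.2, 0.9, 5.7]
opening: 0.291
```

```bash
python3 - <<'E'
from h import *
s=bot.read_state();print(s['time_s'],s['position'],s['force'],s['moment'],s['opening'])
E
```

```text
4.9 [ 0.56036146 -0.31489621  0.044555  ] [0.22224247 0.87676877 5.67248033] [0.31741642 0.11589366 0.03790174] 0.2910672867896985
```

Emit:
apply_moves(
  motion="0 0 -0.02 0 0 0 0.01;0 0 -0.06 0 0 0 0.01;0 0 -0.1 0 0 0 0.01;0.01 -0.02 -0.13 0 0 0 0.01;0.03 -0.065 -0.14 0 0 0 0.01;0.05 -0.112 -0.14 0 0 0 0.01;0.07 -0.157 -0.14 0 0 0 0.01;0.09 -0.195 -0.14 0 0 0 0.01",
)

```text
time_s: 5.9
position: [0.5556, -0.0984, 0.1846]
tcp_rot: [[0.9, 0.436, 0.0], [0.436, -0.9, -0.0], [-0.0, 0.0, -1.0]]
force: [0.3, -0.1, -0.8]
opening: 0.291
```

Emit:
apply_moves(
  motion="0.01 -0.02 0 0 0 0 0.01;0.025 -0.05 0 0 0 0 0.01;0.04 -0.08 0 0 0 0 0.01;0.052 -0.095 0 0 0 0 0.01;0.052 -0.095 0 0 0 0 0.01;0.052 -0.095 0 0 0 0 0.01;0.052 -0.095 0 0 0 0 0.01;0.052 -0.095 0 0 0 0 0.01",
)

```text
time_s: 6.9
position: [0.5617, 0.0071, 0.184]
tcp_rot: [[0.901, 0.435, -0.0], [0.435, -0.901, -0.0], [-0.0, 0.0, -1.0]]
force: [0.6, 0.4, -2.4]
opening: 0.293
```

```bash
python3 - <<'E'
from h import *
s=bot.read_state();print(s['time_s'],s['position'],s['tcp_rot'],s['force'],s['opening'],s['qvel'])
c=cal('wrist');snap('wrist','w4.png')
print('proj',proj('wrist',[[.543,.046,.098],[.5419,.0485,.098]],c))
snap('scene','s4.png',(200,120,400,270),4)
s=bot.read_state();print(s['time_s'],s['position'],s['force'])
E
```

```text
6.9 [0.56167146 0.0071311  0.18398859] [[ 9.00666753e-01  4.34510514e-01 -1.17113539e-04]
 [ 4.34510500e-01 -9.00666758e-01 -1.28380908e-04]
 [-1.61263126e-04  6.47413526e-05 -9.99999985e-01]] [ 0.58375299  0.37302361 -2.42774148] 0.29292211012174046 [0.28581119 0.00501464 0.05002436 0.05978639 0.03459756 0.05662015]
proj [[260.066909   236.13527743]
 [256.04610068 235.99868772]]
7.0 [0.56165501 0.00744367 0.18401469] [-0.17995011  0.56530572 -2.17788589]
```

View pics/w4.png

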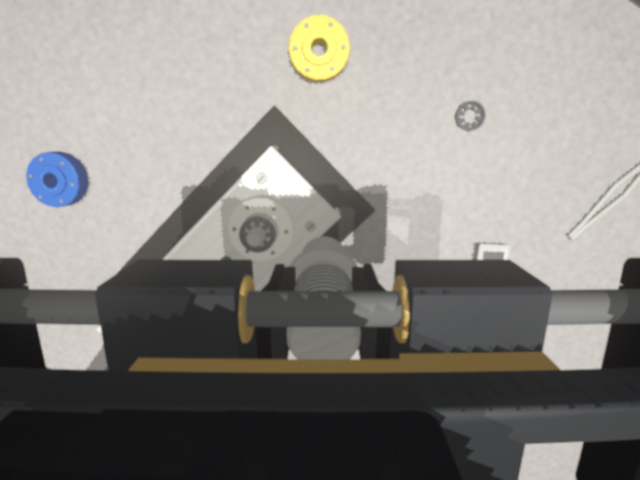

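View pics/s4.png

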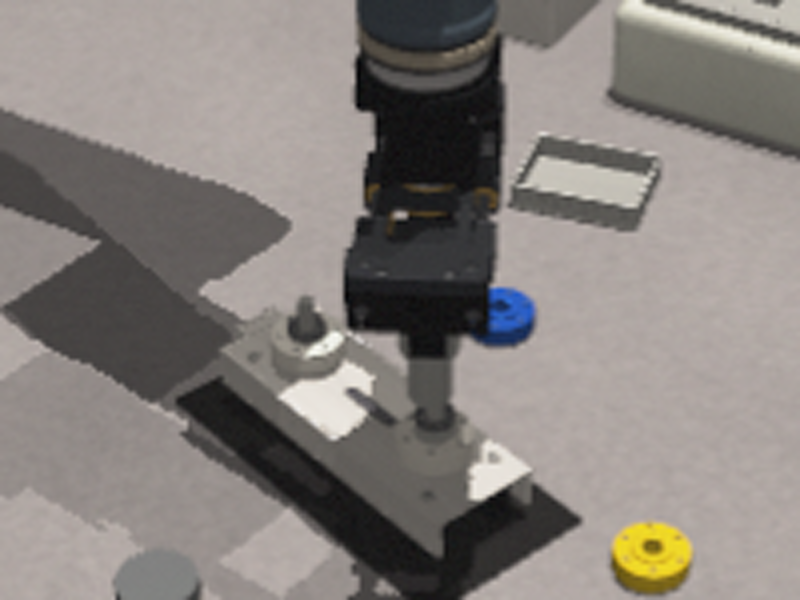

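The punch is held upright, and the hanging load reads -2.2 N. The target nut and axle show in the wrist view near (258,234). Next I'll measure the axle's top.

```bash
python3 - <<'E'
from h import *
im=cv2.imread('pics/raw_w4.png')
o=cv2.resize(im[185:275,210:310],None,fx=8,fy=8,interpolation=cv2.INTER_CUBIC)[:600]
cv2.imwrite('pics/w4c.png',cv2.convertScaleAbs(o,alpha=1.5))
E
```

```text
(no output)
```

View pics/w4c.png

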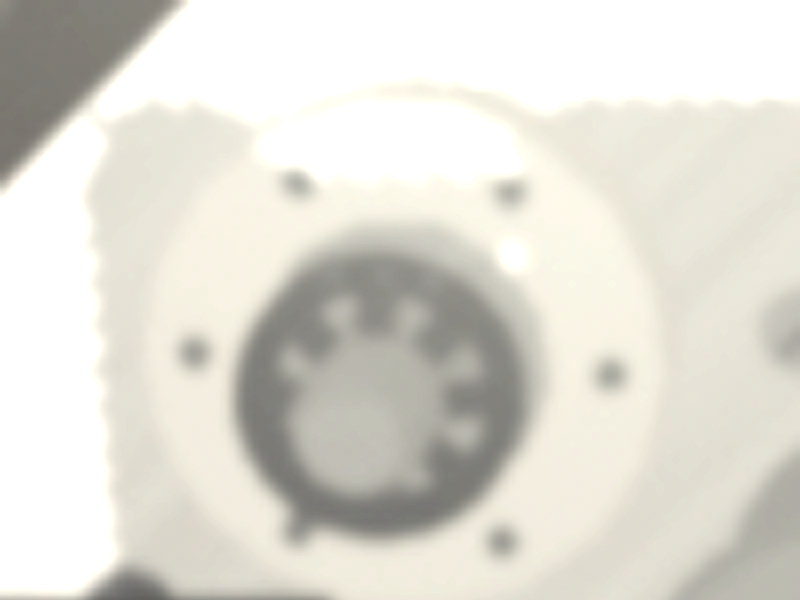

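```bash
python3 - <<'E'
from h import *
c=cal('wrist')
print(atz('wrist',[[253.9,240.3]],.098,c),atz('wrist',[[257.5,234.2]],.085,c),atz('wrist',[[260.7,228.1]],.070,c))
s=bot.read_state();p=s['position'];R=np.array(s['tcp_rot']);print(p)
for uv in ([253.9,240.3],.098),([257.5,234.2],.085),([260.7,228.1],.07):
  print(R.T@(atz('wrist',[uv[0]],uv[1],c)[0]-p))
# tyre circle residual check: project rings
a=np.linspace(0,2*np.pi,5)[:-1]
for ctr in ([.5400,.0475],[.542,.0475]):
  for z,r in ((.070,.025),(.098,.0043)):
    q=proj('wrist',np.c_[ctr[0]+r*np.cos(a),ctr[1]+r*np.sin(a),0*a+z],c);print(ctr,z,((q.mean(0)-[210,185])*8).round())
E
```

```text
[[0.53843542 0.0489328  0.098     ]] [[0.53940845 0.04904967 0.085     ]] [[0.54014548 0.04948307 0.07      ]]
[0.56165501 0.00744367 0.18401469]
[-0.00285901 -0.04745711  0.08601554]
[-0.00193093 -0.04713903  0.09901546]
[-0.00107754 -0.04720859  0.11401539]
[0.54, 0.0475] 0.07 [425. 352.]
[0.54, 0.0475] 0.098 [374. 433.]
[0.542, 0.0475] 0.07 [433. 334.]
[0.542, 0.0475] 0.098 [383. 413.]
```

```bash
python3 - <<'E'
from h import *
s=bot.read_state();p=s['position'];R=np.array(s['tcp_rot']);c=cal('wrist')
im=cv2.imread('pics/raw_w4.png')
big=cv2.resize(im[220:380,260:390],None,fx=4,fy=4,interpolation=cv2.INTER_CUBIC)
big=cv2.convertScaleAbs(big,alpha=1.6)
o2=big.copy()
a=np.linspace(0,2*np.pi,120)
for x,col in ((-.003,(0,0,255)),(0,(0,255,0))):
  for z,r in ((0,.018),(.008,.018),(-.048,.013),(.044,.013)):
    P=np.c_[x+r*np.cos(a),r*np.sin(a),0*a+z]@R.T+p
    q=((proj('wrist',P,c)-[260,220]+.5)*4).astype(int)
    cv2.polylines(o2,[q],True,col,1)
o=np.hstack([cv2.resize(big,None,fx=.75,fy=.75),cv2.resize(o2,None,fx=.75,fy=.75)])
cv2.imwrite('pics/w4d.png',o)
E
```

```text
(no output)
```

View pics/w4d.png

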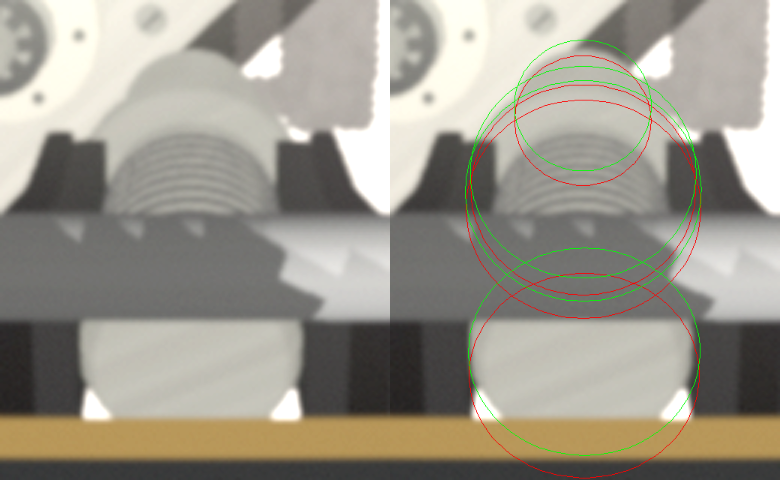

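The held punch matches a tool offset of about x -1.3 mm, y 0. I'll move over the axle and stop just above it.

Emit:
apply_moves(
  motion="0 -0.016 0 0 0 0 0.01;-0.001 -0.032 0 0 0 0 0.01;-0.0012 -0.0473 0 0 0 0 0.01;-0.0012 -0.0473 0.01 0 0 0 0.01;-0.0012 -0.0473 0.025 0 0 0 0.01;-0.0012 -0.0473 0.035 0 0 0 0.01;-0.0012 -0.0473 0.035 0 0 0 0.01;-0.0012 -0.0473 0.035 0 0 0 0.01",
)

```text
time_s: 8.0
position: [0.5403, 0.0498, 0.1489]
tcp_rot: [[0.9, 0.435, 0.0], [0.435, -0.9, -0.0], [0.0, 0.0, -1.0]]
force: [-0.3, 0.3, -1.3]
opening: 0.292
```

```bash
python3 - <<'E'
from h import *
bot.capture('top')
s=bot.read_state();print(s['time_s'],s['position'],s['tcp_rot'][:,2],s['force'],s['opening'])
c=cal('wrist');snap('wrist','w5.png',(240,190,400,330),5)
snap('scene','s5.png',(260,170,360,245),8)
E
```

```text
8.05 [0.54037159 0.04980814 0.14917225] [ 5.69643093e-04 -7.74750869e-05 -9.99999835e-01] [-0.31061841 -0.33701708 -2.23655639] 0.2905757059770495
```

View pics/w5.png

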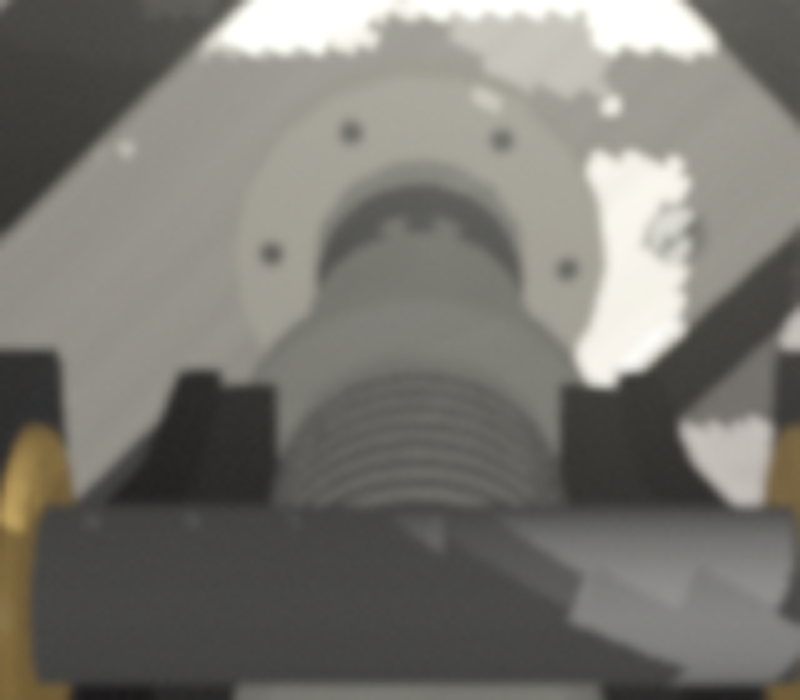

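View pics/s5.png

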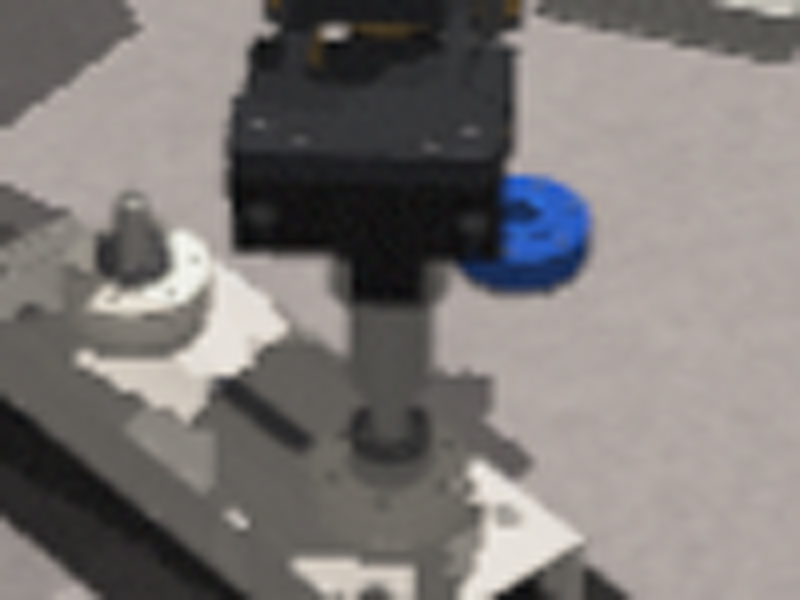

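The nose and the nut line up in both views, with their centres within 1 px. I'll go down slowly over the bevel and watch the force.

Emit:
apply_moves(
  motion="0 0 0.002 0 0 0 0.01;0 0 0.004 0 0 0 0.01;0 0 0.006 0 0 0 0.01;0 0 0.008 0 0 0 0.01;0 0 0.01 0 0 0 0.01;0 0 0.011 0 0 0 0.01;0 0 0.012 0 0 0 0.01;0 0 0.012 0 0 0 0.01",
)

```text
time_s: 9.15
position: [0.5399, 0.0501, 0.137]
tcp_rot: [[0.9, 0.436, -0.0], [0.436, -0.9, 0.0], [-0.0, -0.0, -1.0]]
force: [-0.1, -0.3, -2.4]
opening: 0.293
```

```bash
python3 - <<'E'
from h import *
s=bot.read_state();print(s['time_s'],s['position'],s['force'],s['moment'])
E
```

```text
9.15 [0.53990117 0.05007131 0.1369803 ] [-0.10112661 -0.31475237 -2.36967123] [-0.02922974  0.02369345 -0.00577638]
```

Nose is 5 mm over the axle with no force. I'll go on down until it meets the nut.

Emit:
apply_moves(
  motion="0 0 0.001 0 0 0 0.01;0 0 0.002 0 0 0 0.01;0 0 0.003 0 0 0 0.01;0 0 0.004 0 0 0 0.01;0 0 0.005 0 0 0 0.01;0 0 0.006 0 0 0 0.01;0 0 0.006 0 0 0 0.01;0 0 0.006 0 0 0 0.01",
)

```text
time_s: 10.15
position: [0.54, 0.0501, 0.1311]
tcp_rot: [[0.9, 0.436, 0.0], [0.436, -0.9, 0.0], [0.0, -0.0, -1.0]]
force: [0.2, -0.2, -1.8]
opening: 0.292
```

```bash
python3 - <<'E'
from h import *
s=bot.read_state();print(s['time_s'],s['position'],s['force'],s['moment'])
E
```

```text
10.15 [0.53996584 0.05007852 0.13105478] [ 0.15429784 -0.22811364 -1.80281121] [-0.02742191 -0.01290457  0.01398828]
```

Emit:
apply_moves(
  motion="0 0 0.001 0 0 0 0.01;0 0 0.002 0 0 0 0.01;0 0 0.003 0 0 0 0.01;0 0 0.004 0 0 0 0.01;0 0 0.005 0 0 0 0.01;0 0 0.006 0 0 0 0.01;0 0 0.007 0 0 0 0.01;0 0 0.007 0 0 0 0.01",
)

```text
time_s: 11.15
position: [0.5401, 0.0501, 0.125]
tcp_rot: [[0.9, 0.436, 0.001], [0.436, -0.9, -0.0], [0.001, 0.0, -1.0]]
force: [-2.2, 0.2, 7.2]
opening: 0.29
```

```bash
python3 - <<'E'
from h import *
s=bot.read_state();print(s['time_s'],s['position'],s['force'],s['moment'])
E
```

```text
11.15 [0.54007403 0.05009389 0.12504441] [-2.20160071  0.18465163  7.18518216] [ 0.07947222  0.35815091 -0.00524675]
```

The nut slides at a push of about 9.4 N, as expected. I'll bring it close to the bush.

Emit:
apply_moves(
  motion="0 0 0.0008 0 0 0 0.01;0 0 0.0016 0 0 0 0.01;0 0 0.0024 0 0 0 0.01;0 0 0.0032 0 0 0 0.01;0 0 0.004 0 0 0 0.01;0 0 0.0045 0 0 0 0.01;0 0 0.0045 0 0 0 0.01;0 0 0.0045 0 0 0 0.01",
)

```text
time_s: 12.15
position: [0.5401, 0.0501, 0.1206]
tcp_rot: [[0.9, 0.436, 0.001], [0.436, -0.9, -0.0], [0.001, 0.0, -1.0]]
force: [-1.3, 1.0, 6.2]
opening: 0.295
```

```bash
python3 - <<'E'
from h import *
s=bot.read_state();print(s['time_s'],s['position'],s['force'],s['moment'])
snap('wrist','w6.png',(240,190,400,330),5)
s=bot.read_state();print(s['time_s'],s['position'],s['force'],s['moment'])
E
```

```text
12.15 [0.54007321 0.05008813 0.12057339] [-1.29616731  1.00188013  6.21511148] [ 0.04199682  0.45604218 -0.01692937]
12.2 [0.54006357 0.05009156 0.12059413] [-1.95685637  0.08875553  6.13455899] [ 0.02810029  0.41990674 -0.08545687]
```

View pics/w6.png

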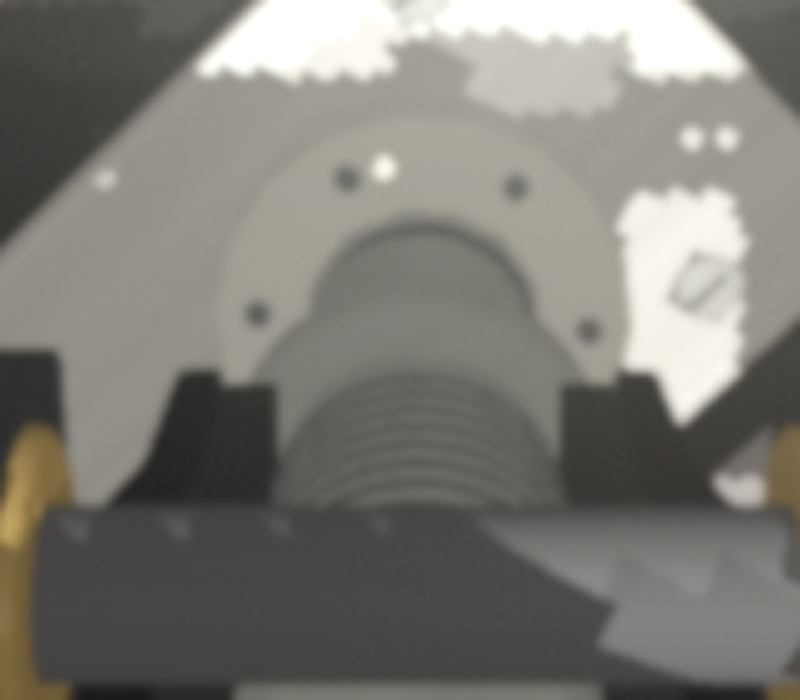

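The nut is nearly on the bush and centred. Now small steps.

Emit:
apply_moves(
  motion="0 0 0.0003 0 0 0 0.01;0 0 0.0006 0 0 0 0.01;0 0 0.0009 0 0 0 0.01;0 0 0.0012 0 0 0 0.01;0 0 0.0015 0 0 0 0.01;0 0 0.0015 0 0 0 0.01;0 0 0.0015 0 0 0 0.01;0 0 0.0015 0 0 0 0.01",
)

```text
time_s: 13.2
position: [0.54, 0.0501, 0.1191]
tcp_rot: [[0.9, 0.436, 0.001], [0.436, -0.9, -0.0], [0.0, 0.0, -1.0]]
force: [-1.9, 1.5, 6.8]
opening: 0.293
```

```bash
python3 - <<'E'
from h import *
s=bot.read_state();print(s['time_s'],s['position'],s['force'],s['moment'])
E
```

```text
13.2 [0.54004253 0.05008152 0.1191273 ] [-1.87833631  1.48149982  6.80615505] [-0.00172975  0.39862642 -0.02260384]
```

Emit:
apply_moves(
  motion="0 0 0.0002 0 0 0 0.01;0 0 0.0004 0 0 0 0.01;0 0 0.0006 0 0 0 0.01;0 0 0.0008 0 0 0 0.01;0 0 0.001 0 0 0 0.01;0 0 0.001 0 0 0 0.01;0 0 0.001 0 0 0 0.01;0 0 0.001 0 0 0 0.01",
)

```text
time_s: 14.2
position: [0.5401, 0.0501, 0.1186]
tcp_rot: [[0.9, 0.436, 0.001], [0.436, -0.9, -0.0], [0.001, 0.0, -1.0]]
force: [-2.8, 0.3, 9.7]
opening: 0.293
```

```bash
python3 - <<'E'
from h import *
s=bot.read_state();print(s['time_s'],s['position'],s['force'],s['moment'])
E
```

```text
14.2 [0.54009708 0.05010944 0.11861348] [-2.80362438  0.30712595  9.68159752] [0.0512366  0.59024327 0.04471628]
```

Home: the push is rising, now 11.9 N. The target is about 20.5 to 21.5 N of push, which reads as about 18.5 to 19.3.

Emit:
apply_moves(
  motion="0 0 0.0002 0 0 0 0.01;0 0 0.0004 0 0 0 0.01;0 0 0.0006 0 0 0 0.01;0 0 0.0008 0 0 0 0.01;0 0 0.0008 0 0 0 0.01;0 0 0.0008 0 0 0 0.01;0 0 0.0008 0 0 0 0.01;0 0 0.0008 0 0 0 0.01",
)

```text
time_s: 15.2
position: [0.5401, 0.0501, 0.1182]
tcp_rot: [[0.9, 0.436, 0.001], [0.436, -0.9, -0.0], [0.001, 0.001, -1.0]]
force: [-3.7, 0.6, 13.0]
opening: 0.293
```

```bash
python3 - <<'E'
from h import *
for i in range(3):
  s=bot.read_state();print(s['time_s'],s['position'],s['force'],s['moment']); bot.capture('scene')
E
```

```text
15.2 [0.54012654 0.05010919 0.11820758] [-3.71720608  0.56901987 12.98789007] [ 0.11757916  0.66121689 -0.03505451]
15.25 [0.54011658 0.05013235 0.1182198 ] [-3.6400409   0.43654443 13.19597345] [0.04428863 0.78176383 0.03062304]
15.3 [0.54014519 0.05009306 0.11822416] [-2.99253233  0.15823595 13.32655312] [ 0.04993631  0.72576083 -0.01471928]
```

Emit:
apply_moves(
  motion="0 0 0.0002 0 0 0 0.01;0 0 0.0004 0 0 0 0.01;0 0 0.0006 0 0 0 0.01;0 0 0.0008 0 0 0 0.01;0 0 0.001 0 0 0 0.01;0 0 0.001 0 0 0 0.01;0 0 0.001 0 0 0 0.01;0 0 0.001 0 0 0 0.01",
)

```text
time_s: 16.35
position: [0.5402, 0.0501, 0.1177]
tcp_rot: [[0.9, 0.436, 0.001], [0.436, -0.9, -0.0], [0.001, 0.001, -1.0]]
force: [-3.5, 0.3, 15.8]
opening: 0.298
```

```bash
python3 - <<'E'
from h import *
for i in range(3):
  s=bot.read_state();print(s['time_s'],s['position'],s['force'],s['moment']); bot.capture('scene')
E
```

```text
16.35 [0.54016651 0.05012427 0.1176941 ] [-3.471101    0.2576952  15.82558069] [0.09209003 0.84314373 0.00125937]
16.4 [0.54018347 0.05011396 0.11771557] [-4.01924987 -0.1282066  15.52058664] [0.05792056 0.9411473  0.01121385]
16.45 [0.54019031 0.0501308  0.11771692] [-3.17610334 -0.87185785 16.51973294] [ 0.13838154  0.91538317 -0.00465356]
```

Emit:
apply_moves(
  motion="0 0 0.0002 0 0 0 0.01;0 0 0.0004 0 0 0 0.01;0 0 0.0006 0 0 0 0.01;0 0 0.0008 0 0 0 0.01;0 0 0.0009 0 0 0 0.01;0 0 0.0009 0 0 0 0.01;0 0 0.0009 0 0 0 0.01;0 0 0.0009 0 0 0 0.01",
)

```text
time_s: 17.5
position: [0.5402, 0.0501, 0.1172]
tcp_rot: [[0.9, 0.436, 0.001], [0.436, -0.9, -0.0], [0.001, 0.001, -1.0]]
force: [-4.3, 0.2, 19.5]
opening: 0.296
```

```bash
python3 - <<'E'
from h import *
for i in range(4):
  s=bot.read_state();print(s['time_s'],s['position'],s['force'],s['moment']); bot.capture('scene')
E
```

```text
17.5 [0.54018267 0.05012205 0.11724628] [-4.26867152  0.20649739 19.46571485] [0.13635765 1.00034617 0.04874782]
17.55 [0.54020803 0.05013557 0.11725475] [-5.4273388  -0.11624107 18.9359607 ] [0.07531531 1.05612185 0.00906002]
17.6 [0.5401814  0.05014807 0.11726014] [-4.64693731 -0.1996716  19.43151483] [0.12683094 0.99756274 0.02527604]
17.65 [0.54020068 0.05014019 0.11725725] [-5.31796246  0.90212112 19.81442117] [0.06346221 1.02578052 0.02564175]
```

The push is 21.6 N. Bore friction may take about 1 N of that, so I'll add a small increment, staying under 25 N.

Emit:
apply_moves(
  motion="0 0 0.0001 0 0 0 0.01;0 0 0.0002 0 0 0 0.01;0 0 0.0003 0 0 0 0.01;0 0 0.0003 0 0 0 0.01;0 0 0.0003 0 0 0 0.01;0 0 0.0003 0 0 0 0.01;0 0 0.0003 0 0 0 0.01;0 0 0.0003 0 0 0 0.01",
)

```text
time_s: 18.7
position: [0.5402, 0.0501, 0.1171]
tcp_rot: [[0.9, 0.436, 0.002], [0.436, -0.9, -0.0], [0.001, 0.001, -1.0]]
force: [-4.8, -0.2, 20.5]
opening: 0.292
```

```bash
python3 - <<'E'
from h import *
for i in range(3):
  s=bot.read_state();print(s['time_s'],s['position'],s['force'],s['moment']); bot.capture('scene')
E
```

```text
18.7 [0.54021588 0.05013838 0.11710042] [-4.77159018 -0.19365864 20.52708502] [0.08235383 1.07261335 0.03872423]
18.75 [0.54021684 0.05013485 0.11710929] [-4.99004935  0.69939276 20.34959066] [ 0.07104419  1.0503144  -0.03462528]
18.8 [0.54022238 0.05012616 0.11710984] [-4.11811883 -0.02782792 20.74112319] [ 0.05316282  1.07475116 -0.0044701 ]
```

The push reads 22.7 N. Lifting straight off.

Emit:
apply_moves(
  motion="0 0 -0.002 0 0 0 0.01;0 0 -0.005 0 0 0 0.01;0 0 -0.01 0 0 0 0.01;0 0 -0.02 0 0 0 0.01;0 0 -0.035 0 0 0 0.01;0 0 -0.05 0 0 0 0.01;0 0 -0.065 0 0 0 0.01;0 0 -0.07 0 0 0 0.01",
)

```text
time_s: 19.85
position: [0.5408, 0.05, 0.1857]
tcp_rot: [[0.9, 0.436, 0.003], [0.436, -0.9, -0.0], [0.002, 0.001, -1.0]]
force: [0.1, -0.1, -2.4]
opening: 0.296
```

Emit:
apply_moves(
  motion="0 0.02 0 0 0 0 0.01;0 0.047 0 0 0 0 0.01;0 0.047 0 0 0 0 0.01;0 0.047 0 0 0 0 0.01;0 0.047 0 0 0 0 0.01;0 0.047 0 0 0 0 0.01;0 0.047 0 0 0 0 0.01;0 0.047 0 0 0 0 0.01",
)

```text
time_s: 20.85
position: [0.5604, 0.008, 0.1841]
tcp_rot: [[0.9, 0.436, 0.0], [0.436, -0.9, -0.0], [0.0, 0.0, -1.0]]
force: [-0.1, 0.4, -1.6]
opening: 0.291
```

```bash
python3 - <<'E'
from h import *
s=bot.read_state();print(s['time_s'],s['position'],s['force'],s['moment'],s['opening'])
snap('wrist','w7.png',(200,150,400,390),2.5)
snap('scene','s7.png',(230,130,360,250),5)
E
```

```text
20.85 [0.56041032 0.00802009 0.18412228] [-0.06524036  0.38047576 -1.64069279] [-0.04385679 -0.02006491  0.00703132] 0.2911751315175954
```

View pics/w7.png

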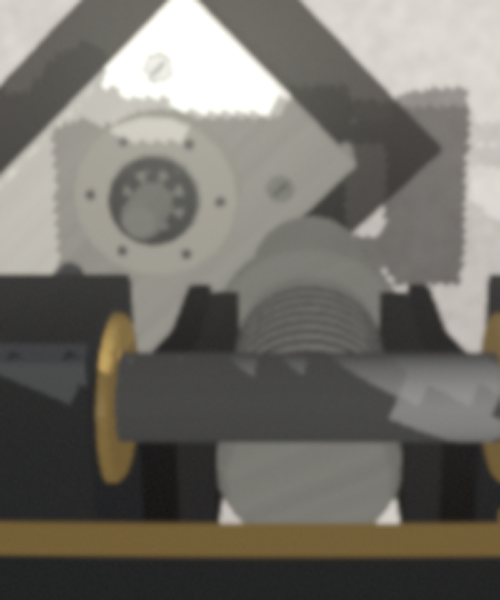

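View pics/s7.png

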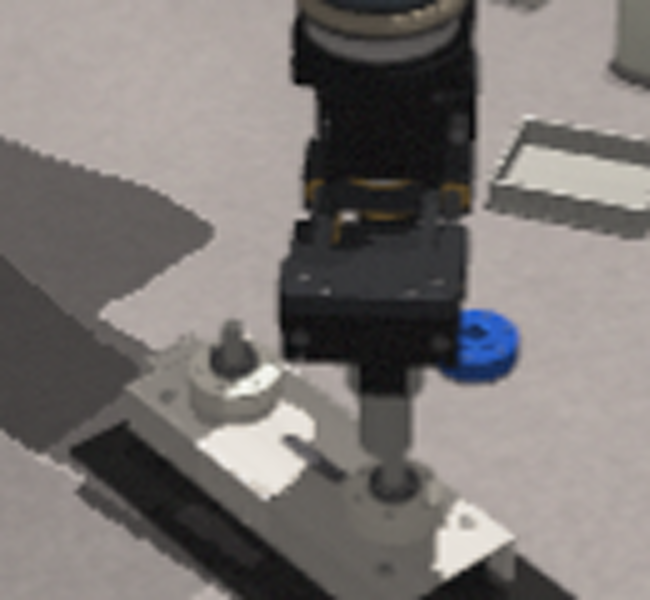

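The nut is now flush on the bush and the axle stands well clear of it. I'll carry the punch back to where it stood, on bare bench.

Emit:
apply_moves(
  motion="-0.012 0.025 0 0 0 0 0.01;-0.034 0.07 0 0 0 0 0.01;-0.056 0.115 0 0 0 0 0.01;-0.078 0.16 0 0 0 0 0.01;-0.1 0.205 0 0 0 0 0.01;-0.122 0.25 0 0 0 0 0.01;-0.136 0.28 0 0 0 0 0.01;-0.141 0.2903 0 0 0 0 0.01",
)

```text
time_s: 21.95
position: [0.5598, -0.3171, 0.1839]
tcp_rot: [[0.901, 0.433, 0.0], [0.433, -0.901, -0.0], [0.0, 0.001, -1.0]]
force: [0.7, 0.1, -2.0]
opening: 0.289
```

Emit:
apply_moves(
  motion="0 0 0 0 0 0 0.01;0 0 0.03 0 0 0 0.01;0 0 0.06 0 0 0 0.01;0 0 0.09 0 0 0 0.01;0 0 0.115 0 0 0 0.01;0 0 0.13 0 0 0 0.01;0 0 0.137 0 0 0 0.01;0 0 0.137 0 0 0 0.01",
)

```text
time_s: 22.95
position: [0.5603, -0.3145, 0.0472]
tcp_rot: [[0.9, 0.436, 0.0], [0.436, -0.9, 0.0], [0.0, -0.0, -1.0]]
force: [-1.3, -0.7, -1.8]
opening: 0.295
```

Emit:
apply_moves(
  motion="0 0 0 0 0 0 0.01;0 0 0.0005 0 0 0 0.01;0 0 0.001 0 0 0 0.01;0 0 0.0015 0 0 0 0.01;0 0 0.002 0 0 0 0.01;0 0 0.0025 0 0 0 0.01;0 0 0.0025 0 0 0 0.01;0 0 0.0025 0 0 0 0.01",
)

```text
time_s: 23.95
position: [0.56, -0.315, 0.0446]
tcp_rot: [[0.9, 0.436, -0.0], [0.436, -0.9, -0.0], [-0.0, 0.0, -1.0]]
force: [0.4, -0.2, -0.6]
opening: 0.296
```

```bash
python3 - <<'E'
from h import *
s=bot.read_state();print(s['time_s'],s['position'],s['force'],s['moment'],s['opening'])
E
```

```text
23.95 [ 0.55998522 -0.31498184  0.04460283] [ 0.44250483 -0.20004519 -0.59868007] [0.01049653 0.0471864  0.02224386] 0.2957452630648001
```

The weight is coming off onto the bench. Releasing.

Emit:
apply_moves(
  motion="0 0 0.0002 0 0 0 0.01;0 0 0.0002 0 0 0 0.04;0 0 0.0002 0 0 0 0.06;0 0 0.0002 0 0 0 0.087;0 0 0.0002 0 0 0 0.087;0 0 0.0002 0 0 0 0.087;0 0 0.0002 0 0 0 0.087;0 0 0.0002 0 0 0 0.087",
)

```text
time_s: 24.95
position: [0.56, -0.315, 0.0443]
tcp_rot: [[0.9, 0.436, 0.0], [0.436, -0.9, 0.0], [0.0, 0.0, -1.0]]
force: [0.5, -0.5, 1.0]
opening: 0.966
```

Emit:
apply_moves(
  motion="0 0 0 0 0 0 0.087;0 0 0 0 0 0 0.087;0 0 0 0 0 0 0.087;0 0 0 0 0 0 0.087;0 0 0 0 0 0 0.087;0 0 0 0 0 0 0.087;0 0 0 0 0 0 0.087;0 0 0 0 0 0 0.087",
)

```text
time_s: 25.95
position: [0.56, -0.315, 0.0443]
tcp_rot: [[0.9, 0.436, -0.0], [0.436, -0.9, 0.0], [-0.0, -0.0, -1.0]]
force: [-0.1, 0.6, 0.1]
opening: 0.999
```

Emit:
apply_moves(
  motion="0 0 -0.01 0 0 0 0.087;0 0 -0.03 0 0 0 0.087;0 0 -0.06 0 0 0 0.087;0 0 -0.1 0 0 0 0.087;0 0 -0.14 0 0 0 0.087;0 0 -0.17 0 0 0 0.087;-0.03 0 -0.17 0 0 0 0.087;-0.06 0.01 -0.17 0 0 0 0.087",
)

```text
time_s: 26.95
position: [0.5102, -0.3499, 0.217]
tcp_rot: [[0.899, 0.437, 0.002], [0.437, -0.899, -0.002], [0.001, 0.003, -1.0]]
force: [0.7, -0.4, -0.2]
opening: 1.002
```

```bash
python3 - <<'E'
from h import *
s=bot.read_state();print(s['time_s'],s['position'],s['force'],s['opening'])
snap('scene','s8.png'); snap('top','t8.png')
for n in ['punch','nut']:
    print(n,'top',[(np.round(d['point'],3),round(d['p'],2)) for d in bot.find_in(n,'top')])
s=cv2.imread('pics/raw_s8.png')
a=cv2.resize(s[180:270,245:345],None,fx=5,fy=5,interpolation=cv2.INTER_CUBIC)
b=cv2.resize(s[290:380,190:245],None,fx=5,fy=5,interpolation=cv2.INTER_CUBIC)
cv2.imwrite('pics/s8c.png',np.hstack([a,b]))
E
```

```text
26.95 [ 0.510178   -0.34987728  0.21699198] [ 0.70694909 -0.4285584  -0.15697894] 1.001896659167614
punch top [(array([ 0.561, -0.309,  0.08 ]), 0.8)]
nut top []
```

View pics/s8c.png

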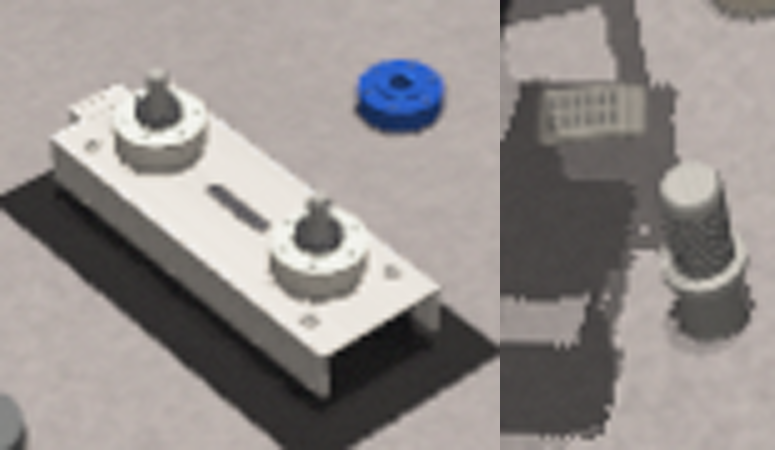

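View pics/t8.png

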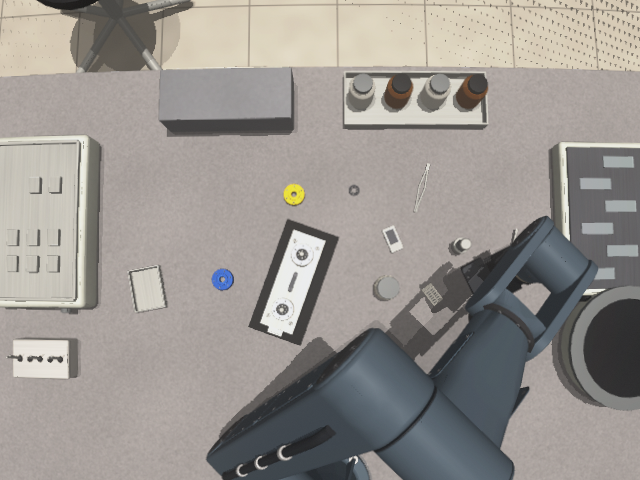

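The two rollers now look alike, with the nut down on the bush at (317,235) in the crop. The punch stands upright at top px (461,245), the gripper is clear, and the bystanders are where they were.

```bash
python3 - <<'E'
from h import *
print(bot.hand_in())
E
```

```text
the job is handed in; nothing more can be done
None
```

I pressed the push nut home on the far axle's roller with the bored punch. Then I stood the punch back upright on the bare bench where it came from and handed in at about 27 s of the 42 s allowed. The hand-in gives no verdict.

- **Press:** the nut slid at about 9.4 N of push. Once it was on the bush I raised the push in small steps to a highest reading of about 22.9 N, under the 25 N limit. These figures are corrected for the punch's weight. The sideways force reached about 5 N, so a little of the push may have gone into friction in the bore.
- **Last checks:** the final pictures show the nut down on the bush, with the roller looking like the finished one. The punch is upright and off the mat, the bystanders in view look unmoved, and the gripper is open and clear.
- **Not confirmed:**
  - I could not measure the clamping force after the punch came off; that rests on the push reached and the pictures.
  - The network found no "nut" in the last top picture, so the nut check is by eye.
  - The screwdriver's handle was hidden by the arm in that last top picture.
- **Disagreement:** the cameras disagreed by up to about 8 mm on the axle's position. I used the wrist camera with the punch in view, and it went on without resistance.

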